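Wind a bench vice shut with its loose crank

ROBOT

A 7-joint arm with a two-finger parallel gripper is mounted at the origin on a cart in front of the work surface, level with it; the furniture and walls round the work are solid. World frame = base frame: x ahead of the robot, y to its left, z up, the work surface at z = 0. Lengths are in m, angles in rad, forces in N, time in s.
With the tool pointing down it reaches from about 0.425 to 0.95 m from the base axis. Payload 4.7 kg.
Tool frame: the origin (TCP) lies on the centre line of the jaws, within the pads' length; the fingertips stand robot.nose_length ahead of it and the grasp point (between the pads) lies 8 mm behind it (robot.nose_length is the distance from the TCP to the fingertips, in m); z points along the fingers, y is the line along which they close (so a half turn about z gives the same grasp; the last joint's range is limited). The gripper opens to 85 mm and grips with 20 to 120 N. Pads are 22 mm wide; open, the fingers measure 114 mm over their backs; the gripper's body (76 mm by 85 mm) begins 54 mm behind the grasp point. The pads swing forward as they close: fully open they stand 13 mm farther back than shut.
Start: joints at [1.233, 0.469, -0.049, 1.532, 0.024, 1.141, -0.082], TCP at [0.205, -0.643, 0.242] pointing down, gripper open.
Joint ranges: [-2.59, 2.59], [-0.33, 1.99], [-1.39, 1.29], [0.1, 2.45], [-1.04, 4.18], [0.21, 1.99], [-2.66, 2.66]. Speed limits (rad/s): [2.57, 2.57, 3.14, 3.14, 3.14, 3.14, 3.14].

INTERFACE

Orientations are given as [roll, pitch, yaw] about the fixed x, y, z axes, in that order (R = Rz(yaw) Ry(pitch) Rx(roll)).
In Python, from plant import robot gives the robot as it stands. Calls block until the motion is done:
- robot.goto(position, orientation): joint-space move of the TCP to a pose.
- robot.move_straight(position, vel=0.15, attitude=None, contact_N=None): straight line of the TCP; attitude=None keeps the orientation; vel is the mean speed in m/s. With contact_N (N) it stops when the force on the tool has changed by that much, and returns True; else False.
- robot.move_joints(angles): joint-space move.
- robot.grip(opening, strength=None): opening from 0.0 (shut) to 1.0 (fully open); strength is the grip in N (None keeps the last); returns when the fingers have stopped.
- robot.sleep(seconds).
- robot.inverse_kinematics(position, orientation): joint angles nearest the present ones, or None.
- robot.sense(): the state.
- robot.grab_frame(name): name is "scene" or "top" or "wrist"; returns a dict with "image" (420x560x3 uint8, red, green, blue), "range_z" (420x560 float32, m along the optical axis (not along the pixel's ray), 0 where there is no reading), "fx", "fy", "cx", "cy" (pixels), "dist_coeffs" ([k1, k2, p1, p2, k3] as OpenCV has them; the pictures are not rectified), "R" (3x3) and "t" (3): a world point X has camera coordinates R X + t. Camera axes: x right, y down, z forward; pixel columns grow to the right and rows downward; lengths in m; the calibration is good to about 2 mm. A picture is of the moment at which its call begins.
A pose or a line that the arm cannot do raises robot.IKError and nothing moves.
- robot.close_job(): hands the job in; it is judged then, once.
The state is a dict: "t": time; "joint_pos": joint angles; "joint_velocities": joint speeds; "effort": joint torques, N m; "tcp_pos": TCP position; "tcp_rot": TCP orientation; "wrist_force": force on the tool from outside, world axes, zero at the start; "torque": the same for the moment, N m; "opening": opening from 0.0 (shut) to 1.0 (fully open); "gripper_force": force on a finger pad.
Only numpy, scipy, OpenCV 4.12 (cv2) and the standard library are available. Lean on these libraries where they do the work, as an engineer would, in place of code of your own. Each camera call takes 0.05 s, during which the arm holds its last target. There are 200 camera calls.

TASK

Fit the loose crank onto the square shaft of the blue bench vice, right down onto its collar, and wind it clockwise, round and round, until the vice clamps the timber offcut firmly between its jaws. Move the jaw only by the crank, leave the crank seated on the shaft and the offcut lying flat in the vice, and do not disturb the striped mug or the battery.

Things in the scene. Friction and masses are not known exactly. Their poses are not given: they have to be found in the camera images.
- vice: blue bench vice fixed to the stand, 116 x 262 mm; origin at its underside on the axis of the upright shaft; z up, -y points from the gearbox along the bed (22 mm up) to the fixed jaw (face at y = -190 mm, top 64 mm up). Gearbox 92 x 75 mm, top 70 mm up. One clockwise turn of the shaft (seen from above) closes the jaw by 25 mm; it begins 50 to 64 mm too wide for the offcut
- seat (a point): centre of the top of the vice's round collar (34 mm across, 78 mm above the stand), on the shaft's axis: the crank's hub sits on it when fully home. Axes as the vice's: they do not turn with the shaft
- shaft_end (a point): end of the shaft, 29.5 mm above the collar. Shaft: 14 mm square up to 20 mm above the collar, tapering to 11 mm square at 26 mm, then a round 11 mm pilot. The square's direction varies and is not given by these axes: find it by touch. It turns stiffly (0.25 N m, 4 N at the crank's knob) and stays where it is left; once the offcut is caught resistance rises sharply: 8 N more at the knob is firm
- jaw: moving jaw, 100 mm wide, 20 mm thick, its top 62 mm above the stand; origin mid-width near its underside; slides along the vice's -y as the shaft is wound. Its clamping face lies 10 mm from the origin towards the fixed jaw: with the origin at y = -120 mm in the vice's frame it is shut on the 60 mm offcut
- crank_hub (a point): grip of the loose steel crank (about 0.4 kg, lying flat, socket down): centre of the 28 mm square, 26 mm tall block on top of its hub, 46 mm above the underside. Crank's x runs from the hub along the arm to the knob, z up. The hub below is 32 mm square and has, open at the underside, a 16.4 mm square socket 31 mm deep, sides along the crank's x and y
- crank_foot (a point): centre of the underside of the crank's hub (mouth of the socket); axes as crank_hub's
- crank_knob (a point): middle of the crank's upright red handle, 20 mm in diameter, from 10 to 60 mm above the underside, 65 mm from the hub's axis along the crank's x; it spins freely on its pin. The arm is 20 mm wide, 10 mm thick, flush with the underside
- offcut_block: loose timber offcut 60 x 110 x 38 mm lying flat on the vice's bed between the jaws, its 60 mm along the jaw's travel, up to about 45 mm from the fixed jaw; origin at the centre of its underside
- mug: striped mug, 90 mm tall, at the left front; origin under its middle
- battery: black tool battery, 74 x 112 x 58 mm, at the left; origin under its middle

How it is judged:
On the way, in this order (a step that is already met when the one before it is completed fails the run):
1. the crank is fully down on the collar, on the square shaft (distance between crank_foot and seat below 0.005 m and angle between crank_foot's own z axis and vertical below 0.12 rad), for 0.2 s.
2. with the crank seated, the jaw has been wound in by more than a turn (30 mm) (all of step 1 and distance of jaw from where it was at the start of the episode above 0.03 m), for 0.1 s.
3. the jaw clamps the offcut with more than 15 N (contact force between jaw and offcut_block above 15 N and linear speed of offcut_block below 0.01 m/s), for 0.2 s.
At the end, for the whole second after the job is handed in: the offcut lies flat on the vice's bed (within 5 mm of it, under 0.08 rad of tilt), at rest, and the jaw presses on it with more than 15 N; the crank sits on the shaft, its underside within 5 mm of the collar's centre, tilted less than 0.12 rad (all of step 1 and all of step 3 and z of offcut_block in the frame of vice below 0.027 m and angle between offcut_block's own z axis and vertical below 0.08 rad); the robot touches nothing.
It fails at once if the robot pushes the moving jaw itself (over 8 N) (contact force between any of the fingers, the arm and jaw above 8 N).
It fails at once if the mug or the battery is shifted by more than 30 mm (distance of any of mug, battery from where it was at the start of the episode above 0.03 m).
It also fails if it takes over 72 s, if anything falls off the work surface, if the arm or the gripper's body presses on something with over 40 N, if the wrist force passes 120 N, or if a joint passes its speed limit or range.

## Working session

There is one attempt and no reset: what is moved stays moved. The work goes in short steps, each a Python script; the robot and the scene stay as the last script left them, time stands still between calls to the robot, and variables do not carry over. Pictures are saved under pics/ and viewed, at most 10 in all, crops included, and the job is handed in when it is done.

```bash
ls; mkdir -p pics; python3 - <<'E'
from plant import robot
import cv2,numpy as np
print(robot.nose_length); s=robot.sense(); print(s)
for n in("scene","top"):
    f=robot.grab_frame(n); cv2.imwrite(f"pics/{n}0.png",f["image"][:,:,::-1]); np.savez(f"pics/{n}0.npz",**f)
    print(n,f["fx"],f["dist_coeffs"],f["R"],f["t"])
E
```

```text
pics
0.011
{'t': 0.0, 'joint_pos': array([ 1.2331048 ,  0.46945836, -0.04858951,  1.53367882,  0.02409023,
        1.14100867, -0.08230459]), 'joint_velocities': array([ 1.63617618e-03,  1.30256441e-05, -1.24420305e-03,  1.38288870e-03,
        1.00535301e-03, -1.71872445e-03,  4.24623285e-04]), 'effort': array([ 1.41146038e-04, -5.10297704e+01, -4.63802519e-02, -2.37707412e+01,
        1.07316056e-02,  7.56303838e-03,  8.01210831e-06]), 'tcp_pos': array([ 0.20497801, -0.64253741,  0.24125637]), 'tcp_rot': array([-3.13962579e+00,  6.59249585e-05,  3.08809366e-01]), 'wrist_force': array([-0.95985588,  0.58137416,  1.15698505]), 'torque': array([-0.07729413,  0.00105303, -0.06208855]), 'gripper_force': 0.0, 'opening': 1.000459431844802}
scene 383.5712178776236 [-0.05386187  0.          0.          0.          0.        ] [[-0.84987463 -0.52697552 -0.00314777]
 [-0.40124729  0.65095684 -0.64440345]
 [ 0.3416339  -0.54639911 -0.76467921]] [0.40603851 0.25910881 0.96504634]
top 380.2884044328322 [-0.06168302  0.          0.          0.          0.        ] [[-1.25749301e-03 -9.99908277e-01  1.34854319e-02]
 [-9.93967395e-01 -2.29138540e-04 -1.09675729e-01]
 [ 1.09668759e-01 -1.35419961e-02 -9.93875937e-01]] [-0.00397732  0.49252721  1.0021197 ]
```

View pics/top0.png

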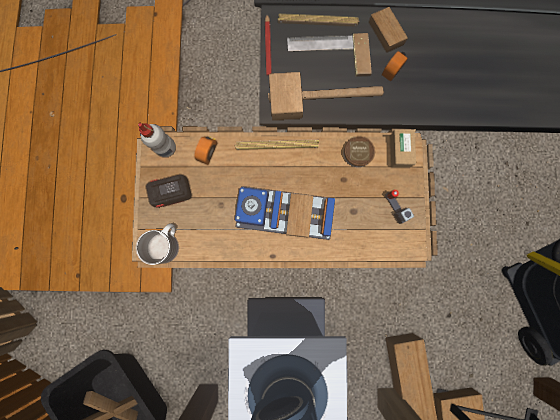

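View pics/scene0.png

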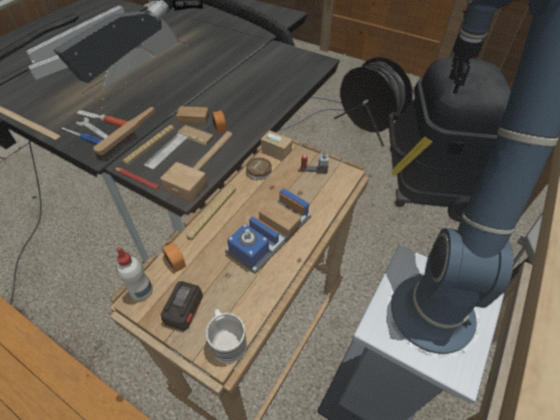

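The top view shows the vice with its shaft at about (251,205) and its fixed jaw at (328,217). The crank's hub is at (404,214) and its knob at (394,194), with the mug at (155,246) and the battery at (168,190). I'll get rough positions from this, then look with the wrist camera.

```bash
cat > h.py <<'E'
import numpy as np,cv2
def rays(f,uv):
    K=np.array([[f["fx"],0,f["cx"]],[0,f["fy"],f["cy"]],[0,0,1.]])
    p=cv2.undistortPoints(np.array(uv,float).reshape(-1,1,2),K,np.array(f["dist_coeffs"])).reshape(-1,2)
    return np.c_[p,np.ones(len(p))]
def onplane(f,uv,z):
    R,t=np.array(f["R"]),np.array(f["t"]); d=rays(f,uv)@R; c=-R.T@t
    return c+d*((z-c[2])/d[:,2])[:,None]
def cloud(f):
    h,w=f["range_z"].shape; v,u=np.mgrid[:h,:w]
    P=rays(f,np.c_[u.ravel(),v.ravel()])*np.asarray(f["range_z"]).reshape(-1,1)
    return ((P-f["t"])@f["R"]).reshape(h,w,3)
E
python3 - <<'E'
from h import *
f=dict(np.load("pics/top0.npz"))
C=cloud(f)
for n,u,z in(("shaft",(251,204),.107),("hub",(404,214),.066),("knob",(394,193),.06),("fj0",(333,197),.064),("fj1",(329,238),.064),("table",(360,215),0)):
    print(n,onplane(f,[u],z)[0].round(3),C[u[1],u[0]].round(3))
from plant import robot
h=onplane(f,[(404,214)],.06)[0]
for p in ([h[0],h[1],.30],):
  for y in np.arange(-3,3.1,.5):
    q=robot.inverse_kinematics(p,[np.pi,0,y]); print(y,None if q is None else np.round(q,2))
E
```

```text
shaft [0.501 0.091 0.107] [0.5   0.091 0.108]
hub [ 0.48  -0.307  0.066] [ 0.48  -0.309  0.059]
knob [ 0.536 -0.284  0.06 ] [ 0.536 -0.283  0.062]
fj0 [ 0.525 -0.12   0.064] [ 0.534 -0.129 -0.003]
fj1 [ 0.417 -0.109  0.064] [ 0.419 -0.115  0.009]
table [ 0.484 -0.204  0.   ] [ 0.483 -0.203  0.002]
-3.0 [ 1.09  0.35 -0.77  1.68  0.25  1.22  1.98]
-2.5 [ 1.34  0.49 -1.17  1.67  0.47  1.3   2.29]
-2.0 [-0.39  0.49  1.27  1.76 -0.49  1.27 -2.57]
-1.5 [ 0.43  0.25  0.09  1.72 -0.02  1.18 -2.55]
-1.0 [ 0.5   0.25 -0.    1.71  0.    1.18 -2.07]
-0.5 [ 0.57  0.26 -0.08  1.71  0.02  1.18 -1.6 ]
0.0 [ 0.63  0.26 -0.17  1.7   0.05  1.18 -1.12]
0.5 [ 0.7   0.27 -0.25  1.7   0.07  1.18 -0.64]
1.0 [ 0.78  0.28 -0.35  1.7   0.1   1.19 -0.17]
1.5 [ 0.86  0.29 -0.45  1.69  0.13  1.19  0.3 ]
2.0 [ 0.92  0.3  -0.54  1.69  0.16  1.2   0.78]
2.5 [ 0.99  0.31 -0.62  1.68  0.19  1.21  1.25]
3.0 [ 1.06  0.33 -0.72  1.68  0.23  1.21  1.71]
```

```bash
python3 - <<'E'
from plant import robot
import cv2,numpy as np
robot.goto([.48,-.307,.26],[np.pi,0,.4])
f=robot.grab_frame("wrist"); cv2.imwrite("pics/w1.png",f["image"][:,:,::-1]); np.savez("pics/w1.npz",**f)
s=robot.sense();print(s["t"],s["tcp_pos"],s["tcp_rot"],f["R"],f["t"],-f["R"].T@f["t"])
E
```

```text
1.75 [ 0.47918729 -0.30871671  0.25984754] [3.14128295e+00 6.04710652e-04 3.97028535e-01] [[ 3.86483679e-01 -9.22296101e-01 -5.17581763e-04]
 [-8.90456675e-01 -3.73287587e-01  2.60275407e-01]
 [-2.40244200e-01 -1.00131313e-01 -9.65534279e-01]] [-0.46882796  0.27336646  0.4798505 ] [ 0.53989664 -0.28230583  0.39191888]
```

View pics/w1.png

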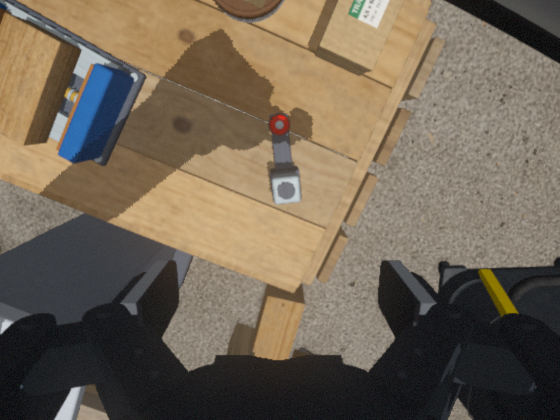

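The wrist view shows the hub's top at about (286,190) and the red knob at (279,125). I'll measure both with masks.

```bash
cat >> h.py <<'E'
def blob(mask):
    n,l,s,c=cv2.connectedComponentsWithStats(mask.astype(np.uint8)); k=1+np.argmax(s[1:,4])
    return (l==k),c[k],s[k,4]
E
python3 - <<'E'
from h import *
for fn,lo in (("w1",None),("top0",None)):
    f=dict(np.load(f"pics/{fn}.npz")); C=cloud(f); im=f["image"].astype(int)
    near=np.hypot(C[...,0]-.5,C[...,1]+.3)<.1
    red=near&(im[...,0]>120)&(im[...,1]<70)&(C[...,2]>.045)
    hub=near&(C[...,2]>.05)&(C[...,2]<.068)&(abs(im[...,0]-im[...,2])<40)
    m,c,n=blob(red); print(fn,"knob",c,n,onplane(f,[c],.06),np.median(C[m],0))
    k=onplane(f,[c],.06)[0]
    m,c,n=blob(hub); 
    P=onplane(f,np.argwhere(m)[:,::-1],.059); r=cv2.minAreaRect(P[:,:2].astype(np.float32)*1000)
    print("hub",c,n,onplane(f,[c],.059),np.median(C[m],0),r)
    h=onplane(f,[c],.059)[0]; d=k-h; print(np.hypot(*d[:2]),np.arctan2(d[1],d[0]))
E
```

```text
w1 knob [279.10952381 123.81428571] 210 [[ 0.53677792 -0.28458666  0.06      ]] [ 0.53700894 -0.28463568  0.06029463]
hub [285.38522427 189.33377309] 758 [[ 0.47990803 -0.31534459  0.059     ]] [ 0.48005187 -0.3153529   0.05961339] ((479.73681640625, -315.3848571777344), (28.74742889404297, 27.692630767822266), 29.280057907104492)
0.06465473704195344 0.49578907400941785
top0 knob [394.4  192.96] 25 [[ 0.53637427 -0.28497329  0.06      ]] [ 0.53631957 -0.28441487  0.05988544]
hub [406.37288136 214.01694915] 118 [[ 0.48025018 -0.31556977  0.059     ]] [ 0.48027743 -0.31493784  0.05939766] ((480.1363525390625, -315.48583984375), (28.40228843688965, 29.44454574584961), 29.688459396362305)
0.06392228986515104 0.4991179530470896
```

The two views agree to within 1 mm: hub at (0.480, -0.315), crank angle about 0.505. Next I'll look at the vice before grasping.

```bash
python3 - <<'E'
from plant import robot
from h import *
robot.goto([.50,.09,.28],[np.pi,0,.3])
f=robot.grab_frame("wrist"); np.savez("pics/w2.npz",**f)
s=robot.sense();print(s["t"],s["tcp_pos"])
C=cloud(f); im=f["image"].astype(int)
near=np.hypot(C[...,0]-.5,C[...,1]-.09)<.03
for lo,hi in((.1025,.115),(.074,.083)):
    m,c,n=blob(near&(C[...,2]>lo)&(C[...,2]<hi)); z=np.median(C[m][:,2]); print(c,n,z,np.median(C[m],0))
    P=onplane(f,np.argwhere(m)[:,::-1],(.1075 if lo>.1 else .078)); print(cv2.minEnclosingCircle(P[:,:2].astype(np.float32)),P.mean(0))
blue=(im[...,2]>im[...,0]+50)
m,c,n=blob(blue&(abs(C[...,2]-.07)<.006)); P=C[m]; print("gear",c,n,cv2.minAreaRect((P[:,:2]*1000).astype(np.float32)))
u,v=int(c[0]),int(c[1]); cv2.imwrite("pics/w2.png",f["image"][:,:,::-1])
crop=f["image"][v-60:v+60,u-75:u+75,::-1]; cv2.imwrite("pics/w2c.png",cv2.resize(crop,None,fx=5,fy=5,interpolation=cv2.INTER_CUBIC)); print(u-75,v-60)
E
```

```text
3.275 [0.50045899 0.08837229 0.27982675]
[272.0625  190.14375] 160 0.10687291259078235 [0.50114956 0.09563435 0.10687291]
((0.5011335611343384, 0.0955260843038559), 0.007845649495720863) [0.5014624  0.09557899 0.1075    ]
[272.51416431 183.84560907] 706 0.07827844820223076 [0.50344993 0.09626046 0.07827845]
((0.5012266635894775, 0.09727256000041962), 0.023663315922021866) [0.50173429 0.09572836 0.078     ]
gear [273.13905243 178.93075414] 3567 ((501.7431640625, 95.95378875732422), (73.07843017578125, 89.354248046875), 82.59512329101562)
198 118
```

View pics/w2c.png

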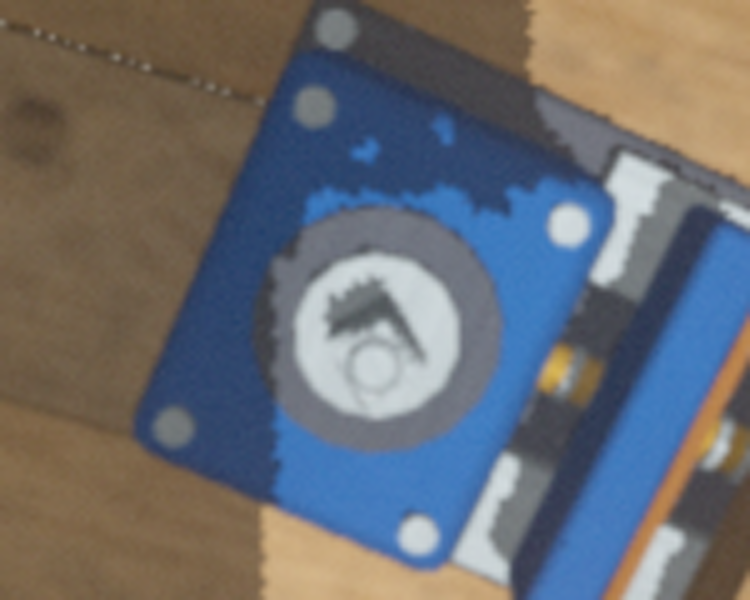

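The crop shows the pilot at frame pixel (273,191). The square's corner points to image up, with one edge running at about (50,70) px, so the square lies roughly at 0.92 rad mod 90°. Touch will confirm that. Now I'll grasp the crank and carry it over.

```bash
python3 - <<'E'
from plant import robot
from h import *
f2=dict(np.load("pics/w2.npz")); print(onplane(f2,[(272.6,190.6)],.1075),onplane(f2,[(273.0,184.6)],.078))
h=[.480,-.3153]; a=.505
robot.goto([*h,.13],[np.pi,0,a]); s=robot.sense(); print(s["tcp_pos"],s["tcp_rot"])
print(robot.move_straight([*h,.045],vel=.12,contact_N=8))
robot.grip(0.0,strength=90); s=robot.sense(); print(s["t"],s["tcp_pos"],s["opening"],s["gripper_force"])
robot.move_straight([*h,.22],vel=.15)
robot.goto([.5013,.0957,.22],[np.pi,0,.92]); s=robot.sense(); print(s["t"],s["tcp_pos"],s["tcp_rot"],s["wrist_force"],s["torque"],s["opening"])
f=robot.grab_frame("wrist"); np.savez("pics/w3.npz",**f); cv2.imwrite("pics/w3.png",f["image"][:,:,::-1])
E
```

```text
[[0.50120518 0.09498309 0.1075    ]] [[0.50121632 0.09505639 0.078     ]]
[ 0.48105167 -0.31410265  0.13049602] [ 3.14122304e+00 -1.23154277e-03  5.07026384e-01]
False
6.2917 [ 0.48042237 -0.31574548  0.04565989] 0.30417647265055897 88.6262583732605
9.1333 [0.50187139 0.09368903 0.21980669] [3.14106043e+00 8.27184387e-04 9.16617753e-01] [ 0.24033652 -0.43381791 -4.3206572 ] [-0.1048055   0.02461976 -0.00572388] 0.31106553650646107
```

View pics/w3.png

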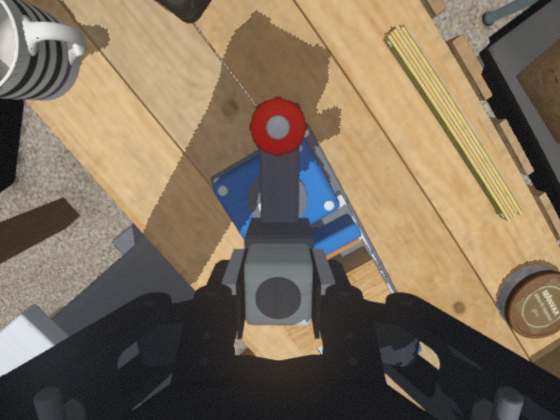

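```bash
python3 - <<'E'
from plant import robot
from h import *
f=dict(np.load("pics/w3.npz")); im=f["image"].astype(int); C=cloud(f)
m,c,n=blob((im[...,0]>120)&(im[...,1]<70)); z=np.median(C[m][:,2])
s=robot.sense(); k=onplane(f,[c],z)[0]; d=k[:2]-s["tcp_pos"][:2]; print("knob",k,z,np.hypot(*d),np.arctan2(d[1],d[0]),s["tcp_pos"],s["tcp_rot"])
T=[.5012,.0953]
robot.move_straight([*T,.165],vel=.1); robot.sleep(.3); s=robot.sense(); print(s["tcp_pos"],s["wrist_force"])
hit=robot.move_straight([*T,.1225],vel=.04,contact_N=10); s=robot.sense(); print(hit,s["t"],s["tcp_pos"],s["tcp_rot"],s["wrist_force"],s["torque"])
E
```

```text
knob [0.54063969 0.14535078 0.23432564] 0.23432564471405787 0.06459118376687864 0.9269627131376386 [0.5018678  0.09369072 0.21980417] [3.14122125e+00 7.46989653e-04 9.16463477e-01]
[0.50147596 0.09537704 0.16551181] [-0.33324208 -0.53171475 -3.7400987 ]
True 11.1667 [0.50110432 0.09539103 0.1235948 ] [-3.14094693e+00  7.79343234e-04  9.19997642e-01] [-0.55257502 -0.04329348  5.84603014] [-0.0735882   0.22242217 -0.00517128]
```

The crank went straight down: TCP at 0.1236 puts the foot at about 0.078, on the collar. I'll release it, check, and regrip on the knob.

```bash
python3 - <<'E'
from plant import robot
from h import *
T=np.array([.5012,.0953])
robot.grip(0.7); s=robot.sense(); p=s["tcp_pos"]; print(s["opening"],p,s["wrist_force"])
robot.move_straight([p[0],p[1],.25],vel=.2)
f=robot.grab_frame("wrist"); np.savez("pics/w4.npz",**f); im=f["image"].astype(int); C=cloud(f)
m,c,n=blob((im[...,0]>120)&(im[...,1]<70)&(C[...,2]>.1)); k=onplane(f,[c],.138)[0]; print("knob",k,np.median(C[m],0),n)
d=k[:2]-T; print(np.hypot(*d),np.arctan2(d[1],d[0]))
m,c,n=blob((np.hypot(C[...,0]-T[0],C[...,1]-T[1])<.03)&(C[...,2]>.129)); P=onplane(f,np.argwhere(m)[:,::-1],.137); print("hubtop",np.median(C[m][:,2]),n,cv2.minAreaRect((P[:,:2]*1000).astype(np.float32)))
for y in(-.6,-.3,0,.3,.6,.9):
    Q=[robot.inverse_kinematics([*(T+.065*np.array([np.cos(t),np.sin(t)])),.113],[np.pi,0,y]) for t in np.arange(0,6.3,.5)]
    print(y,sum(q is None for q in Q), np.ptp([q for q in Q if q is not None],axis=0).round(2))
print(robot.sense()["t"])
E
```

```text
0.6997937132334193 [0.49965752 0.0948672  0.1220367 ] [-0.87201367  0.02379526  0.66330272]
knob [0.54035787 0.14683593 0.138     ] [0.54046423 0.1470365  0.13801205] 398
0.06472473229850112 0.9210419535425601
hubtop 0.3250738607001655 19753 ((431.6558837890625, -3.629852294921875), (170.4005889892578, 279.2906188964844), 52.85322570800781)
-0.6 0 [0.91 0.17 0.86 0.28 0.5  0.11 0.44]
-0.3 0 [0.22 0.17 0.07 0.28 0.04 0.11 0.28]
0 0 [0.22 0.17 0.06 0.28 0.05 0.12 0.28]
0.3 0 [0.21 0.18 0.07 0.28 0.07 0.12 0.28]
0.6 0 [0.21 0.18 0.07 0.28 0.08 0.12 0.28]
0.9 0 [0.21 0.18 0.07 0.28 0.08 0.13 0.28]
12.425
```

The knob top is at 0.138, as it should be when seated, and its radius and angle are consistent. Now I'll grip the knob and wind.

```bash
cat > wind.py <<'E'
from plant import robot
from h import *
T=np.array([.5012,.0953]); Z=.113
def pt(t,r=.065): return [*(T+r*np.array([np.cos(t),np.sin(t)])),Z]
def wind(t,turns,step=np.radians(15),vel=.1,fmax=13,verbose=4):
    """clockwise from commanded angle t; returns the last commanded angle"""
    t0=t; i=0
    while t0-t<2*np.pi*turns:
        t-=step; robot.move_straight(pt(t),vel=vel); s=robot.sense(); w=s["wrist_force"]
        d=s["tcp_pos"][:2]-T; a=np.arctan2(d[1],d[0])
        ft=w[0]*-np.sin(a)+w[1]*np.cos(a); fr=w[0]*np.cos(a)+w[1]*np.sin(a)
        i+=1
        if i%verbose==0 or ft>fmax: print(f"{s['t']:.1f} turn {(t0-t)/6.2832:.2f} r {np.hypot(*d)*1e3:.1f} lag {np.degrees((a-t+np.pi)%(2*np.pi)-np.pi):.1f} ft {ft:.1f} fr {fr:.1f} fz {w[2]:.1f}")
        if ft>fmax or abs(fr)>40 or abs(w[2])>30: break
    return t
E
python3 - <<'E'
from wind import *
a=.921
robot.grip(.5); robot.goto([*pt(a)[:2],.19],[np.pi,0,.3])
print(robot.move_straight(pt(a),vel=.12,contact_N=8)); robot.grip(0,strength=30)
s=robot.sense(); print(s["t"],s["tcp_pos"],s["opening"],s["wrist_force"])
t=wind(a,.5); print(t)
s=robot.sense(); print(s["tcp_pos"],s["opening"])
E
```

```text
False
14.5833 [0.54112801 0.14731727 0.11389658] 0.22898900771456412 [0.46496154 0.42624918 2.88567939]
15.8 turn 0.17 r 66.9 lag 0.2 ft 2.3 fr 4.0 fz 6.0
17.1 turn 0.33 r 66.3 lag 0.4 ft 0.5 fr 2.1 fz 9.9
18.4 turn 0.50 r 64.8 lag 0.6 ft 1.9 fr -1.0 fz 7.7
-2.482392041388942
[0.45065161 0.05529787 0.11369504] 0.2249142870133446
```

```bash
python3 - <<'E'
from wind import *
t=wind(-2.482392041388942,1.4,fmax=8); print(t)
s=robot.sense(); print(s["t"],s["tcp_pos"],s["opening"])
f=robot.grab_frame("top"); np.savez("pics/top5.npz",**f); cv2.imwrite("pics/t5.png",cv2.resize(f["image"][150:270,200:380,::-1],None,fx=4,fy=4))
E
```

```text
20.0 turn 0.17 r 63.7 lag 0.9 ft 1.9 fr -3.1 fz 8.1
21.2 turn 0.33 r 64.4 lag 1.1 ft 2.1 fr -0.4 fz 12.1
22.5 turn 0.50 r 66.0 lag 0.8 ft 1.6 fr 2.8 fz 7.1
23.8 turn 0.67 r 66.8 lag -0.1 ft 1.7 fr 3.9 fz 6.5
25.0 turn 0.83 r 66.0 lag 0.2 ft 1.9 fr 1.8 fz 9.0
26.3 turn 1.00 r 64.5 lag 0.5 ft 1.4 fr -1.3 fz 6.8
27.6 turn 1.17 r 63.8 lag 1.1 ft 1.3 fr -4.3 fz 7.9
28.8 turn 1.33 r 64.3 lag 1.5 ft 1.6 fr -0.1 fz 12.5
-11.383571226560015
29.4667 [0.52439246 0.15616212 0.11333044] 0.2225087040014823
```

View pics/t5.png

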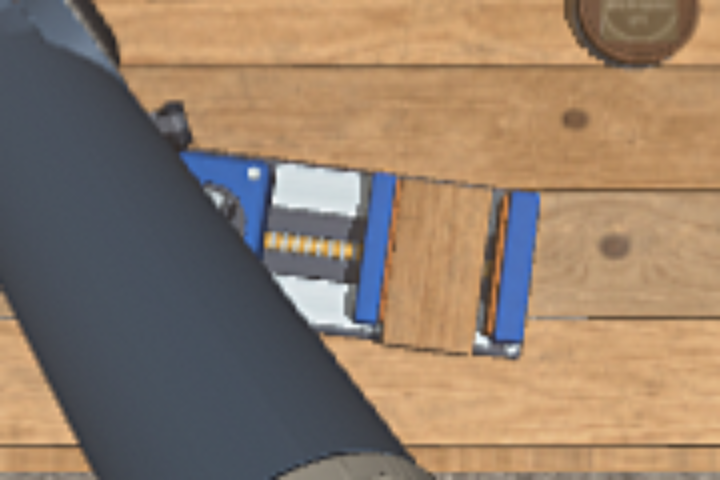

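The jaw, at crop (375,250), has closed onto the offcut. A small gap of roughly 5–8 mm is left at the fixed jaw, around (495,265). I'll keep winding with finer monitoring.

```bash
python3 - <<'E'
from wind import *
t=wind(-11.383571226560015,.8,step=np.radians(8),vel=.07,fmax=11,verbose=2); print(t)
s=robot.sense(); print(s["t"],s["tcp_pos"],s["wrist_force"])
E
```

```text
30.1 turn 0.04 r 65.6 lag 2.0 ft 4.0 fr 1.1 fz 9.5
30.6 turn 0.09 r 66.0 lag 1.9 ft 3.1 fr 2.3 fz 8.4
31.2 turn 0.13 r 66.3 lag 1.5 ft 3.2 fr 4.0 fz 8.6
31.8 turn 0.18 r 66.5 lag 1.1 ft 2.6 fr 5.6 fz 6.8
32.4 turn 0.22 r 66.7 lag 0.8 ft 1.6 fr 5.5 fz 6.3
32.9 turn 0.27 r 66.8 lag 0.5 ft 3.2 fr 4.2 fz 6.5
33.5 turn 0.31 r 66.6 lag 2.8 ft 8.6 fr 5.7 fz 3.4
33.8 turn 0.33 r 66.4 lag 5.7 ft 13.4 fr 4.4 fz 1.0
-13.477966328953213
33.7667 [0.54686954 0.04712118 0.11505948] [12.79194135  5.99534245  0.97286005]
```

```bash
python3 - <<'E'
from wind import *
t=wind(-13.477966328953213,.01,step=np.radians(4),vel=.05,fmax=11,verbose=1)
robot.sleep(.5); p=robot.sense()["tcp_pos"]
robot.move_straight([p[0],p[1],Z+.001],vel=.05); robot.sleep(.2); s=robot.sense(); print(s["tcp_pos"],s["wrist_force"])
robot.grip(.5); s=robot.sense(); print(s["tcp_pos"],s["wrist_force"],s["gripper_force"])
p=s["tcp_pos"]; robot.move_straight([p[0],p[1],.26],vel=.15)
robot.goto([.5012-.03,.04,.30],[np.pi,0,.3]); robot.sleep(.3)
f=robot.grab_frame("wrist"); np.savez("pics/w6.npz",**f); cv2.imwrite("pics/w6.png",f["image"][:,:,::-1]); im=f["image"].astype(int); C=cloud(f)
m,c,n=blob((im[...,0]>120)&(im[...,1]<70)&(C[...,2]>.1)); k=onplane(f,[c],.138)[0]; d=k[:2]-T; print("knob",k,np.median(C[m],0),np.hypot(*d))
print(robot.sense()["t"])
E
```

```text
34.0 turn 0.01 r 66.3 lag 7.2 ft 16.7 fr 5.3 fz -0.7
[0.54783615 0.04789685 0.11488687] [8.0581883  5.02689144 1.68740381]
[0.54323356 0.04452976 0.11302927] [-0.61629248  0.55646571 -0.45416199] 0.0
knob [0.54950333 0.05291175 0.138     ] [0.54932348 0.05347038 0.13820992] 0.06426488145433773
37.2833
```

View pics/w6.png

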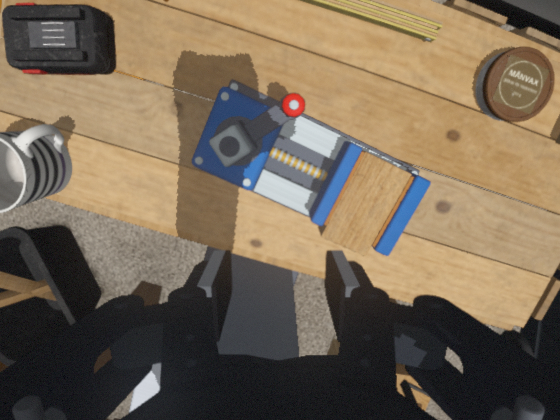

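The wrist picture shows the crank seated, with its hub at (232,147) and knob at (293,104), and the offcut tight between the jaws at (370,200). The mug and battery are undisturbed. The crank sprang back a few degrees on release, so I'll regrip firmly, check the resistance and unload gently.

```bash
python3 - <<'E'
from wind import *
a=np.arctan2(.0529-T[1],.5495-T[0]); print(a)
robot.goto([*pt(a)[:2],.19],[np.pi,0,.3]); print(robot.move_straight(pt(a),vel=.12,contact_N=8)); robot.grip(0,strength=60)
s=robot.sense(); print(s["t"],s["tcp_pos"],s["wrist_force"])
t=wind(a,.08,step=np.radians(3),vel=.05,fmax=17,verbose=1)
robot.sleep(.3)
def st():
    s=robot.sense(); w=s["wrist_force"]; d=s["tcp_pos"][:2]-T; b=np.arctan2(d[1],d[0]); return b,w[1]*np.cos(b)-w[0]*np.sin(b),s
for i in range(12):
    b,ft,s=st(); print("unload",round(b,3),round(ft,1))
    if ft<1: break
    t+=np.radians(1.2); robot.move_straight(pt(t),vel=.05); robot.sleep(.05)
robot.grip(.5); b,ft,s=st(); p=s["tcp_pos"]; print(b,s["wrist_force"])
robot.move_straight([p[0],p[1],.26],vel=.15)
robot.goto([.47,.04,.30],[np.pi,0,.3]); robot.sleep(.3)
f=robot.grab_frame("wrist"); im=f["image"].astype(int); C=cloud(f)
m,c,n=blob((im[...,0]>120)&(im[...,1]<70)&(C[...,2]>.1)); k=onplane(f,[c],.138)[0]; d=k[:2]-T; print("knob",k,np.median(C[m],0),np.hypot(*d),np.arctan2(d[1],d[0]))
m=(im[...,0]>im[...,2]+40)&(C[...,2]>.05)&(C[...,2]<.08)&(np.hypot(C[...,0]-.48,C[...,1]+.06)<.1); m,c,n=blob(m); P=C[m]; q=np.linalg.lstsq(np.c_[P[:,:2],np.ones(n)],P[:,2],rcond=None)[0]; print("offcut top",np.median(P[:,2]),q[:2],n,cv2.minAreaRect((P[:,:2]*1000).astype(np.float32)))
print(robot.sense()["t"])
E
```

```text
-0.7204400684879619
False
39.0083 [0.55124477 0.0530542  0.11407194] [0.00418451 1.04645549 3.91295746]
39.3 turn 0.01 r 65.5 lag 3.1 ft 7.4 fr 0.3 fz 0.2
39.5 turn 0.02 r 65.5 lag 4.4 ft 10.9 fr 2.4 fz -2.3
39.8 turn 0.02 r 65.4 lag 5.4 ft 12.0 fr 1.7 fz -3.3
40.0 turn 0.03 r 65.4 lag 6.4 ft 14.3 fr 2.6 fz -5.4
40.3 turn 0.04 r 65.5 lag 7.3 ft 16.4 fr 2.7 fz -6.2
40.5 turn 0.05 r 65.5 lag 8.0 ft 17.9 fr 2.1 fz -6.8
unload -0.895 17.7
unload -0.89 16.3
unload -0.885 14.3
unload -0.879 10.7
unload -0.87 9.7
unload -0.858 8.3
unload -0.846 8.1
unload -0.833 7.1
unload -0.821 5.2
unload -0.811 5.1
unload -0.803 3.4
unload -0.792 3.6
-0.7998517473147319 [-0.13872079  0.11761448 -0.36977532]
knob [0.5490634  0.05240828 0.138     ] [0.54906376 0.05300157 0.13828396] 0.06426978374793033 -0.7306716481229607
offcut top 0.06042741563167127 [0.00303622 0.0053518 ] 5369 ((472.2374572753906, -62.67626190185547), (68.63272094726562, 110.50570678710938), 82.24534606933594)
46.6917
```

Reloading met resistance at once (7–18 N at the knob) and the crank settled at the same angle. So the preload is holding, the offcut top is flat at 0.060, and the crank is still seated. Handing in.

```bash
python3 -c "
from plant import robot
print(robot.close_job(), robot.sense()['t'])"
```

```text
the job is handed in; nothing more can be done
the job is handed in; nothing more can be done
```

I handed the job in: the crank is seated on the shaft's collar, the offcut looks clamped flat between the jaws, and the mug and battery look undisturbed. I judged the clamp from resistance at the knob (up to about 18 N), since jaw force isn't measured, and the hand-in returned no verdict.

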